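# Snap the cover onto the exoskeleton's control box and keep it pressed

### The job

The control box of the hand exoskeleton, on the white base plate, is still open. Take the cover that has the notch, turn it so that the notch goes round the box's upright socket bank, and press it down until the box's clips snap over its edges and it sits fully home. Do not let go: finish with the robot still pushing firmly (not crushingly) down on the closed cover so that I can check the clips, and leave the other things on the desk where they are.

Things in the scene. Friction and masses are not known exactly. Their poses are not given: they have to be found in the camera images.
- control_box: white open box 84 x 60 mm (long along x), rim 32 mm above the desk, walls 2.5 mm, in the middle of a white perforated base plate 180 x 105 x 6 mm, all fixed. Origin on the desk under its centre, z up. At its +x end a black socket bank 14 x 22 mm stands 44 mm high. Two springy clips, 14 mm wide, 47 mm high, stand on each long side at x = +-28 mm, y = +-30 to 37 mm; sloped noses lean in over the rim
- box_seat (a point): point 22 mm above the desk on the box's centre line (axes as control_box) where the cover's origin lies when fully home with parallel axes. The cover meets the clip slopes about 9 mm above home; pressing through takes about 10 to 15 N, the force drops suddenly 4 to 5 mm above home, then rises again on the rim
- box_socket_top (a point): centre of the top of the black socket bank, 39 mm along +x from the box's centre and 44 mm above the desk
- box_notch_place (a point): where the cover's notch point (cover_notch) lies when the cover is fully home: 36 mm along +x from the box's centre, 34 mm above the desk
- cover: white cover 84 x 64 mm (long along x), 38 mm high, about 60 g, upright on the desk. Origin at the centre of its underside, z up. Tapered skirt 0 to 10 mm high enters the box with 1 mm side play at its top, 3.5 mm at its foot; plate 10 to 14 mm; in the middle a hood 40 (x) x 32 (y) mm, 14 to 38 mm high, to grip and press on. A notch in the +x end of the plate, 28 mm wide, 14 mm deep
- cover_hood_top (a point): centre of the top of the hood, 38 mm above the cover's origin
- cover_notch (a point): point in the middle of the cover's notch, 36 mm along the cover's +x, 12 mm above its origin
- blank_cover: bystander: a longer white cover, 100 x 64 mm, with the same hood but without a notch; it belongs to another box; origin at the centre of its underside
- servo: bystander: black servo motor 40 x 20 x 42 mm with white arm on top; origin at the centre of its underside
- battery: bystander: grey battery pack 105 x 34 x 26 mm; origin at the centre of its underside
- screwdriver: bystander: screwdriver 170 mm long, lying flat; origin under the middle of its length
- paste_jar: bystander: clear jar, 60 mm across, 55 mm high, with blue lid; origin at the centre of its underside
- mug: bystander: white mug, 76 mm across, 90 mm high; origin at the centre of its underside
- strap_ring: bystander: black plastic ring, 56 mm across, 14 mm high, lying flat; origin at the centre of its underside
Mind the look-alikes: they are no part of the job. Leave any red look-alike of the control_box alone.

How it is judged:
On the way, in this order (a step that is already met when the one before it is completed fails the run):
1. the notched cover is lifted off the desk (height (world z) of cover above 0.045 m), for 0.1 s.
2. the cover is snapped home on the box, notch round the socket bank (z of cover in the frame of box_seat below 0.0012 m and horizontal distance between cover and box_seat below 0.004 m and distance between cover_notch and box_notch_place below 0.006 m), for 0.2 s.
At the end, for the whole second after the job is handed in: The notched cover is home on the box (height within 1.2 mm, 4 mm sideways of box_seat, notch point within 6 mm of box_notch_place, level within 3 degrees), at rest, and through the last second the robot still presses it on the box with 5 to 60 N (all of step 2 and angle between the z axis of cover and the z axis of control_box, either way round below 0.05 rad and contact force between cover and control_box between 5 and 60 N and contact force between the fingers and cover above 4 N and linear speed of cover below 0.02 m/s); the arm keeps its last pose, push and grip.
It fails at once if another thing on the desk is moved more than 30 mm (distance of any of blank_cover, servo, battery, screwdriver, paste_jar, mug, strap_ring from where it was at the start of the episode above 0.03 m).
It also fails if it takes over 43 s, if anything falls off the work surface, if the arm or the gripper's body presses on something with over 40 N, if the wrist force passes 120 N, or if a joint passes its speed limit or range.

### The arm

A 7-joint arm with a two-finger parallel gripper is mounted at the origin on the work surface. World frame = base frame: x ahead of the robot, y to its left, z up, the work surface at z = 0. Lengths are in m, angles in rad, forces in N, time in s.
With the tool pointing down it reaches from about 0.4 to 0.875 m from the base axis. Payload 19.3 kg.
Tool frame: the origin (TCP) lies between the finger pads; the fingertips stand 11 mm ahead of it and the grasp point (between the pads) lies 8 mm behind it; z points along the fingers, y is the direction in which the jaws open and shut (so a half turn about z gives the same grasp; the last joint's range is limited). The gripper opens to 85 mm and grips with 20 to 120 N. Pads are 22 mm wide; open, the fingers measure 114 mm over their backs; the gripper's body (76 mm by 85 mm) begins 54 mm behind the grasp point. The pads swing forward as they close: fully open they stand 13 mm farther back than shut.
Start: joints at [1.1, 0.521, -0.036, 1.599, 0.021, 1.021, -0.113], TCP at [0.244, -0.575, 0.213] pointing down, gripper open.
Joint ranges: [-2.91, 2.91], [-0.3, 2.13], [-1.5, 1.42], [0.17, 2.43], [-1.26, 4.41], [0.16, 1.93], [-2.52, 2.52]. Speed limits (rad/s): [1.89, 1.89, 2.39, 2.39, 3.01, 3.01, 3.01].

### API

Orientations are given as a unit quaternion [x, y, z, w].
In Python, from workcell import manip, camera, finder gives the robot as it stands.
- The arm moves only by the tool move_arm, never from a script. Its argument "targets" is text: rows parted by semicolons, each of 5 numbers parted by spaces: the finger opening in mm, from 0 to 85.4, then the shift along the tool's x, y, z in units of 50 mm (1.0 is 50 mm), then the turn about the tool's z in units of 6 degrees (1.0 is 6 degrees). A call has 1 to 20 rows; each row shifts and turns the commanded pose from where the row before left it, along the tool's axes as they then stand; what a row does not reach is not made up. A row lasts 1/10 s, in which the tool goes at most 50 mm and 8.59 degrees, less where a joint would pass 70% of its speed; a pose out of reach is approached as far as the arm can. A call is refused whole if a number of a shift passes 1 or a number of a turn 1, either way. A call with a gripper value outside its range is refused whole. The fingers move at their own pace and stop on an object; "squeeze" is the grip in N (left out, the last holds). Time passes only in rows, so rows that do not move let the fingers close. It gives the time, the measured TCP pose, the force and the opening at its end, in the units of the state.
- manip.observe(): the state, without advancing time (a new reading comes with each control period).
- camera(name): name is "side" or "top" or "wrist"; returns a dict with "pixels" (384x512x3 uint8, blue, green, red), "intrinsics" (3x3 intrinsics, pixels), "rvec" (rotation vector, rad) and "tvec" (3), from world to camera coordinates, as OpenCV has them. Camera axes: x right, y down, z forward; pixel columns grow to the right and rows downward; lengths in m; the calibration is good to about 2 mm. A picture is of the moment at which its call begins. There is no depth.
- manip.job_done(): hands the job in, once; it reports no verdict.
Trained networks look in a picture, given as the dict that the camera call returned (one of the last four; its "shot" number tells which), for a name from the list of things; names that differ only in an ending like _2 or _b are one class to them, and where a whole thing is asked for, a point or a joint stands for the part that bears it (a point fixed in the world has none). Each returns a list of dicts, best first, with "p" (0 to 1); they miss things now and then, are a little off and sometimes report something else, mostly with a low value. They report only what shows in the picture. A call takes as long as a camera call. They do not tell look-alikes from the thing itself.
- finder.recognise(picture, name): "position" ([column, row] in pixels, amid what is visible of it).
- finder.cut_out(picture, name): "pixels" (384x512 bool, what is visible of it) and "position" ([column, row] in pixels, amid what is visible of it).
The state is a dict: "time": time; "q": joint angles; "dq": joint speeds; "tau": joint torques, N m; "tcp_pos": TCP position; "ee_rot": TCP orientation; "ft_force": force on the tool from outside, world axes, zero at the start; "ft_torque": the same for the moment, N m; "width": opening from 0.0 (shut) to 1.0 (fully open).
Only numpy, scipy, OpenCV 4.12 (cv2) and the standard library are available. Lean on these libraries where they do the work, as an engineer would, in place of code of your own. Each camera call takes 0.05 s, during which the arm holds its last target. There are 200 camera calls.

## Working session

There is one attempt and no reset: what is moved stays moved. The work goes in short steps, Python scripts to look and compute and a tool call to move; the robot and the scene stay as the last step left them, time stands still between calls to the robot, and variables do not carry over. Pictures are saved under pics/ and viewed, about 8 in all and at most 12, crops included, and the job is handed in when it is done.

Besides the shell and the picture viewer there is one more tool, called after "Request:" in YAML: its name, and indented under it one key for each argument. move_arm: Moves the arm, as the interface text tells. Its arguments: {"type":"object","properties":{"targets":{"type":"string"},"squeeze":{"type":"number"}},"required":["targets"]}

```bash
mkdir -p pics
cat > h.py <<'E'
import numpy as np,cv2
from workcell import manip,camera,finder
def P(c):
    R=cv2.Rodrigues(np.array(c["rvec"],float))[0];return np.array(c["intrinsics"],float),R,np.array(c["tvec"],float).ravel()
def ray(c,uv,z):
    K,R,t=P(c);d=R.T@np.linalg.inv(K)@np.array([uv[0],uv[1],1.]);o=-R.T@t
    return o+d*(z-o[2])/d[2]
def proj(c,p):
    K,R,t=P(c);q=K@(R@np.array(p,float)+t);return q[:2]/q[2]
E
python3 - <<'E'
from h import *
for n in ("top","side"):
    c=camera(n);cv2.imwrite(f"pics/{n}0.png",c["pixels"])
    K,R,t=P(c);print(n,"cam at",-R.T@t)
    for k,z in (("control_box",.02),("cover",.02),("cover_hood_top",.038),("cover_notch",.012),("box_socket_top",.044),("blank_cover",.02)):
        for r in finder.recognise(c,k)[:3]: print(k,round(r["p"],2),np.round(r["position"]),np.round(ray(c,r["position"],z),3))
s=manip.observe();print(s["time"],s["tcp_pos"],s["ee_rot"],s["ft_force"])
E
```

```text
top cam at [0.28885529 0.02229846 1.06588829]
control_box 0.79 [191. 187.] [0.468 0.209 0.02 ]
control_box 0.76 [354. 281.] [ 0.204 -0.267  0.02 ]
control_box 0.63 [170. 272.] [0.223 0.257 0.02 ]
cover 0.62 [384. 171.] [ 0.528 -0.367  0.02 ]
cover_notch 0.81 [382. 169.] [ 0.534 -0.363  0.012]
box_socket_top 0.81 [355. 283.] [ 0.202 -0.262  0.044]
box_socket_top 0.64 [292. 188.] [ 0.467 -0.086  0.044]
box_socket_top 0.6 [196. 185.] [0.469 0.19  0.044]
blank_cover 0.57 [291. 188.] [ 0.47  -0.087  0.02 ]
side cam at [ 0.42580862 -0.99900265  0.63239163]
control_box 0.86 [154. 268.] [ 0.229 -0.302  0.02 ]
control_box 0.79 [183. 165.] [0.231 0.219 0.02 ]
control_box 0.6 [256. 172.] [0.479 0.162 0.02 ]
cover 0.78 [291. 290.] [ 0.533 -0.376  0.02 ]
cover_hood_top 0.76 [294. 287.] [ 0.536 -0.386  0.038]
cover_notch 0.9 [290. 288.] [ 0.533 -0.361  0.012]
cover_notch 0.72 [260. 219.] [ 0.481 -0.098  0.012]
cover_notch 0.2 [352. 252.] [ 0.699 -0.241  0.012]
box_socket_top 0.79 [255. 170.] [0.472 0.129 0.044]
box_socket_top 0.78 [152. 264.] [ 0.231 -0.317  0.044]
box_socket_top 0.58 [183. 158.] [0.232 0.219 0.044]
blank_cover 0.88 [258. 219.] [ 0.474 -0.108  0.02 ]
blank_cover 0.18 [254. 171.] [0.47  0.169 0.02 ]
0.7 [ 0.2438348  -0.57548485  0.21280841] [9.79993876e-01 1.99027642e-01 1.28285041e-05 1.12689753e-05] [ 0.44754365 -0.51450046 -0.40773646]
```

Run:
```python
import cv2
a=cv2.imread("pics/top0.png");b=cv2.imread("pics/side0.png")
a=cv2.resize(a[130:330,120:440],(800,500),interpolation=2);cv2.imwrite("pics/a.png",a)
b=cv2.resize(b[120:345,110:410],(800,600),interpolation=2);cv2.imwrite("pics/b.png",b)
```

```text
(no output)
```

View pics/a.png

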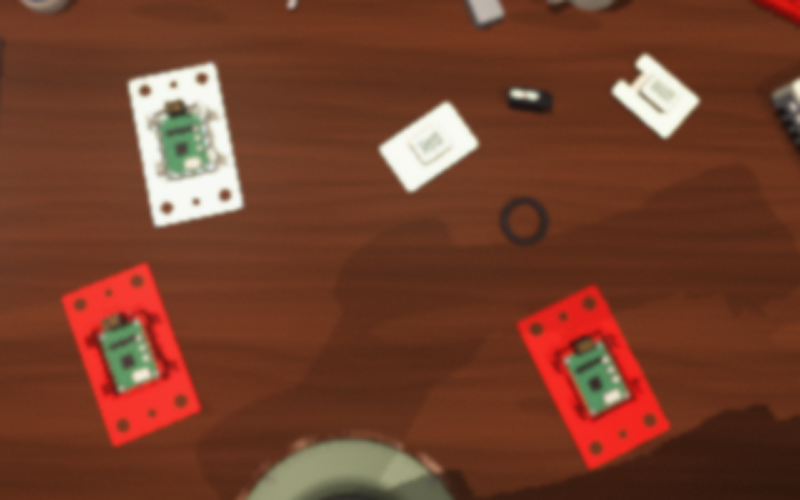

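View pics/b.png

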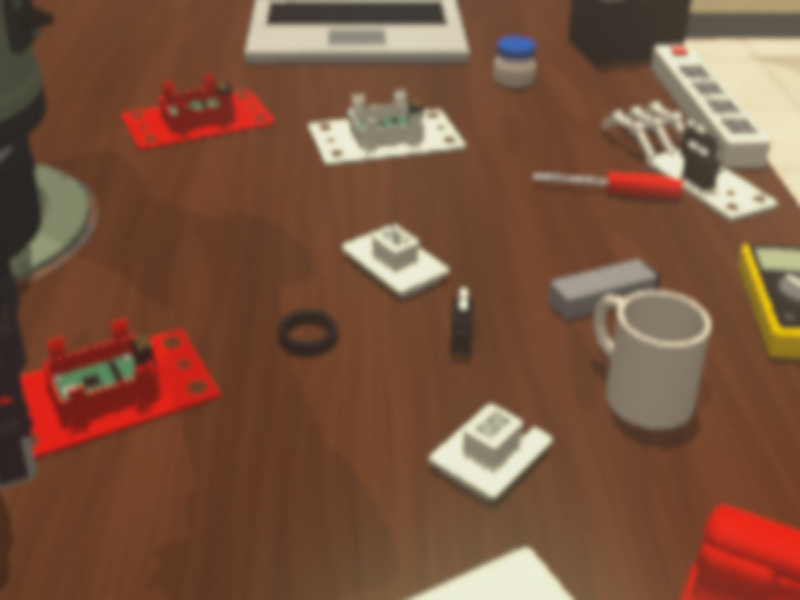

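Top view: the white box's plate is at crop (185,145) with its socket at (177,107), so box yaw is about +10°. The notched cover is at (657,95) with its notch toward the upper left, yaw about +49°. The cover at (430,147) is the blank one. The side view agrees, and the other two boxes are red. Next I'll fit both poses to the mask outlines.

```bash
cat >> h.py <<'E'
from scipy.optimize import minimize
def T(pts,x):
    c,s=np.cos(x[2]),np.sin(x[2]);p=np.array(pts,float)
    return np.c_[x[0]+c*p[:,0]-s*p[:,1],x[1]+s*p[:,0]+c*p[:,1],p[:,2]]
def poly(x0,x1,y0,y1,z0,z1):return [(x,y,z) for x in(x0,x1) for y in(y0,y1) for z in(z0,z1)]
def cover(z0=0):
    L=[poly(-.042,.028,-.032,.032,.010,.014),poly(.02,.042,.014,.032,.010,.014),poly(.02,.042,-.032,-.014,.010,.014),
       poly(-.039,.028,-.0285,.0285,0,.012),poly(-.02,.02,-.016,.016,.014,.038)]
    return [np.array(q)+[0,0,z0] for q in L]
BOX=[poly(-.09,.09,-.0525,.0525,0,.006),poly(-.042,.042,-.03,.03,0,.032),poly(.032,.046,-.011,.011,.006,.044)]+[poly(a-.007,a+.007,*b,.006,.047) for a in(-.028,.028) for b in((-.037,-.03),(.03,.037))]
def render(c,parts,x):
    m=np.zeros((384*4,512*4),np.uint8);K,R,t=P(c)
    for q in parts:
        d=cv2.projectPoints(T(q,x),np.array(c["rvec"],float),t,K,None)[0][:,0]
        cv2.fillConvexPoly(m,np.round(cv2.convexHull((d.astype(np.float32)+.5)*4-.5)).astype(np.int32),1)
    return cv2.resize(m.astype(np.float32),(512,384),interpolation=cv2.INTER_AREA)
def fit(views,parts,x0):
    def cost(u):
        x=np.array(x0)+np.array(u)*[.001,.001,.01]
        return sum(np.abs(cv2.GaussianBlur(render(c,parts,x),(0,0),1)-cv2.GaussianBlur(m.astype(np.float32),(0,0),1)).sum()/m.sum() for c,m in views)
    r=minimize(cost,[0,0,0],method="Nelder-Mead",options=dict(initial_simplex=[[-6,-6,-6],[8,0,0],[0,8,0],[0,0,12]],xatol=.05,fatol=1e-4))
    return np.array(x0)+r.x*[.001,.001,.01],r.fun
def mask(c,name,p,tol=30):
    q=proj(c,p)
    for r in finder.cut_out(c,name):
        if np.hypot(*(np.array(r["position"])-q))<tol:return r["pixels"]
E
python3 - <<'E'
from h import *
cs={n:camera(n) for n in("top","side")}
for nm,parts,x0 in(("cover",cover(),(.53,-.37,.85)),("control_box",BOX,(.465,.2,.18))):
    v=[(c,mask(c,nm,(x0[0],x0[1],.02))) for c in cs.values()]
    v=[(c,m) for c,m in v if m is not None]; print(nm,[int(m.sum()) for c,m in v],[round(float(render(c,parts,x0).sum())) for c,m in v])
    for w in [v]+[[a] for a in v]:
        x,f=fit(w,parts,x0);print(np.round(x,4),np.degrees(x[2]).round(1),round(f,3))
E
```

```text
cover [492, 793] [564, 973]
[ 0.5375 -0.3619  0.8417] 48.2 0.341
[ 0.537  -0.3619  0.876 ] 50.2 0.138
[ 0.5408 -0.3601  0.8486] 48.6 0.194
control_box [2032, 953] [2128, 1017]
[0.4719 0.2053 0.2319] 13.3 0.128
[0.4708 0.2053 0.2217] 12.7 0.04
[0.473  0.2044 0.2668] 15.3 0.081
```

Request:
move_arm:
  targets: "85 0.88 -0.21 0 0;85 0.88 -0.21 0 0;85 0.88 -0.21 0 0;85 0.88 -0.21 0 0;85 0.88 -0.21 0 0;85 0.88 -0.21 0 0;85 0.88 -0.21 0 0;85 0.88 -0.21 0 0;85 0 0 0 -0.9;85 0 0 0 -0.9;85 0 0 0 -0.9;85 0 0 0 -0.9;85 0 0 0 -0.8;85 0 0 0 0;85 0 0 0 0"

```text
time: 2.5
tcp_pos: [0.5351, -0.3609, 0.2128]
ee_rot: [0.909, 0.416, 0.0, -0.0]
ft_force: [-0.3, 0.1, -0.3]
width: 1.0
```

Run:
```python
from h import *
s=manip.observe();print(s["time"],s["tcp_pos"],s["ee_rot"],s["q"])
c=camera("wrist");cv2.imwrite("pics/w1.png",c["pixels"]);K,R,t=P(c);print(-R.T@t)
x0=(.537,-.361,.87)
m=mask(c,"cover",(.537,-.361,.02),80)
if m is not None:
    x,f=fit([(c,m)],cover(),x0);print(m.sum(),x,np.degrees(x[2]),f)
    im=c["pixels"].copy();r=(render(c,cover(),x)>.5).astype(np.uint8)
    cv2.drawContours(im,cv2.findContours(r,0,1)[0],-1,(0,0,255),1);cv2.drawContours(im,cv2.findContours(m.astype(np.uint8),0,1)[0],-1,(0,255,0),1)
    cv2.imwrite("pics/w1.png",im)
```

```text
2.5 [ 0.53509048 -0.36090846  0.21278126] [ 9.09235762e-01  4.16281547e-01  2.90196421e-05 -4.56906876e-05] [ 0.63159656  0.55990143 -0.19877241  1.5347628   0.12046285  1.05898486
 -0.3087613 ]
[ 0.59176747 -0.29640774  0.374716  ]
3619 [ 0.54237426 -0.36283713  0.83808019] 48.01845759359579 0.031193092601277547
```

View pics/w1.png

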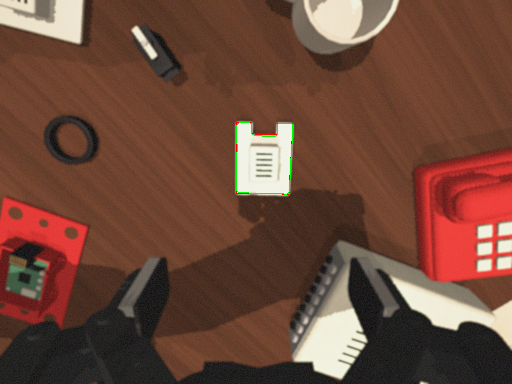

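The wrist picture shows the cover at (264,160), with its notch up and the model outline on the mask edge. That puts it at (0.542, -0.363) with yaw 48°. Going down to grip the hood across its 32 mm.

Request:
move_arm:
  targets: "85 0.06 0.11 0.9 0.2;85 0 0 0.9 0;85 0 0 0.9 0;85 0 0 0.6 0;85 0 0 0.44 0;85 0 0 0 0;85 0 0 0 0"
  squeeze: 80

```text
time: 3.3
tcp_pos: [0.5415, -0.3622, 0.0264]
ee_rot: [0.913, 0.408, -0.0, 0.0]
ft_force: [0.8, -0.3, 0.3]
width: 0.994
```

Run:
```python
from h import *
s=manip.observe();print(s["time"],s["tcp_pos"],s["ee_rot"],s["ft_force"])
c=camera("wrist");x0=(.5424,-.3628,.838)
im=c["pixels"].copy();r=(render(c,cover(),x0)>.5).astype(np.uint8)
cv2.drawContours(im,cv2.findContours(r,0,1)[0],-1,(0,0,255),1);cv2.imwrite("pics/w2.png",im)
```

```text
3.3 [ 0.54152741 -0.3621537   0.02635814] [ 9.13109363e-01  4.07714716e-01 -9.18017947e-06  3.97234737e-05] [ 0.81111953 -0.34025573  0.27605804]
```

View pics/w2.png

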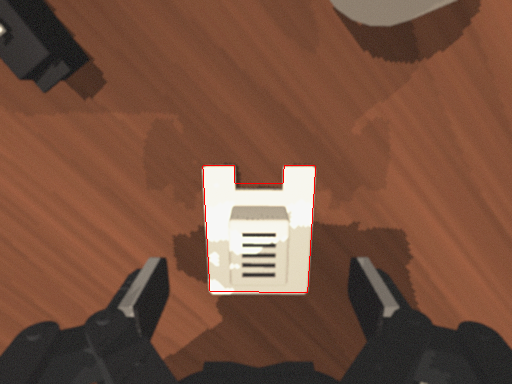

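The outline matches the cover to within about 1 mm and the hood at (260,250) is between the pads. Closing and lifting.

Request:
move_arm:
  targets: "0 0 0 0 0;0 0 0 0 0;0 0 0 0 0;0 0 0 0 0;0 0 0 0 0;0 0 0 0 0;0 0 0 0 0;0 0 0 -0.2 0;0 0 0 -0.5 0;0 0 0 -0.8 0;0 0 0 -0.8 0;0 0 0 -0.7 0;0 0 0 0 0;0 0 0 0 0"
  squeeze: 80

```text
time: 4.75
tcp_pos: [0.5415, -0.3623, 0.1769]
ee_rot: [0.913, 0.408, 0.0, 0.001]
ft_force: [-0.6, 0.7, -0.9]
width: 0.002
```

```bash
python3 - <<'E'
from h import *
s=manip.observe();print(s["time"],s["tcp_pos"],s["ee_rot"],s["ft_force"],s["width"],s["q"])
for n in("wrist","side"):
    c=camera(n);im=c["pixels"]
    K,R,t=P(c)
    cv2.imwrite(f"pics/{n}3.png",im)
    if n=="wrist":
        for z in(.12,.1465):
          m=mask(c,"cover",(.5415,-.362,.15),150)
          if m is not None: print(m.sum(),fit([(c,m)],cover(s["tcp_pos"][2]-.0264),(.5415,-.362,.838)));break
E
python3 -c "
import cv2,numpy as np
a=cv2.imread('pics/wrist3.png');b=cv2.resize(cv2.imread('pics/side3.png')[180:330,200:400],(512,384))
cv2.imwrite('pics/c3.png',cv2.resize(np.hstack([a,b]),(800,300)))"
```

```text
4.75 [ 0.54148475 -0.36226515  0.17693754] [9.12980289e-01 4.08002831e-01 4.53636376e-04 6.89127691e-04] [-0.57347029  0.65031003 -0.88629222] 0.0022988371659075535 [ 0.62318291  0.60400549 -0.19201265  1.55465304  0.12988743  0.99379913
 -0.33670455]
4279 (array([ 0.55415217, -0.33827636,  0.90307048]), np.float64(2.4375529475344706))
```

View pics/c3.png

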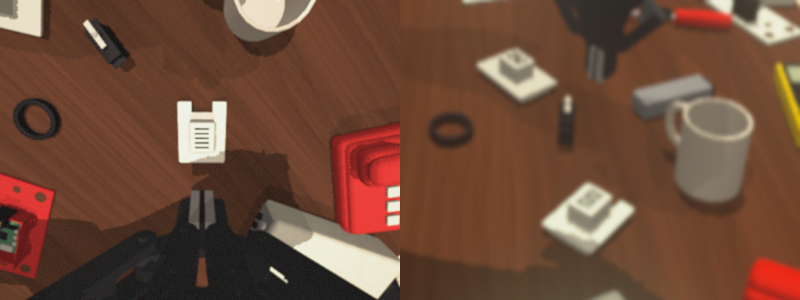

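The pads closed empty: the side view shows the cover still on the desk at crop (590,215). I'll check the wrist calibration against where the fingertips actually appear.

Run:
```python
from h import *
s=manip.observe();tcp=np.array(s["tcp_pos"])
cs={n:camera(n) for n in("wrist","top","side")}
for n,c in cs.items():
    print(n,"cam",-P(c)[1].T@P(c)[2],"tcp px",proj(c,tcp).round(1),"tip px",proj(c,tcp-[0,0,.011]).round(1))
    m=mask(c,"cover",(.541,-.362,.02),60)
    if m is not None:
        x,f=fit([(c,m)],cover(),(.5415,-.362,.838));print(m.sum(),x.round(4),round(f,3))
im=cs["side"]["pixels"].copy()
cv2.drawMarker(im,tuple(proj(cs["side"],tcp-[0,0,.011]).astype(int)),(0,255,0),0,8)
A=cv2.resize(im[150:310,230:400],(425,400))
im=cs["wrist"]["pixels"].copy();cv2.drawMarker(im,tuple(proj(cs["wrist"],tcp-[0,0,.011]).astype(int)),(0,255,0),0,8)
cv2.imwrite("pics/c4.png",np.hstack([A,cv2.resize(im[184:384,155:355],(400,400))[:, :375]]))
```

```text
wrist cam [ 0.59883305 -0.29844082  0.33672288] tcp px [256.7 243.4] tip px [256.8 234.7]
4404 [ 0.5424 -0.3631  0.8361] 0.027
top cam [0.28885529 0.02229846 1.06588829] tcp px [403.4 152.7] tip px [401.7 153.9]
495 [ 0.5381 -0.361   0.8457] 0.124
side cam [ 0.42580862 -0.99900265  0.63239163] tcp px [298.9 226.6] tip px [298.6 231.1]
791 [ 0.5412 -0.3603  0.8215] 0.196
```

View pics/c4.png

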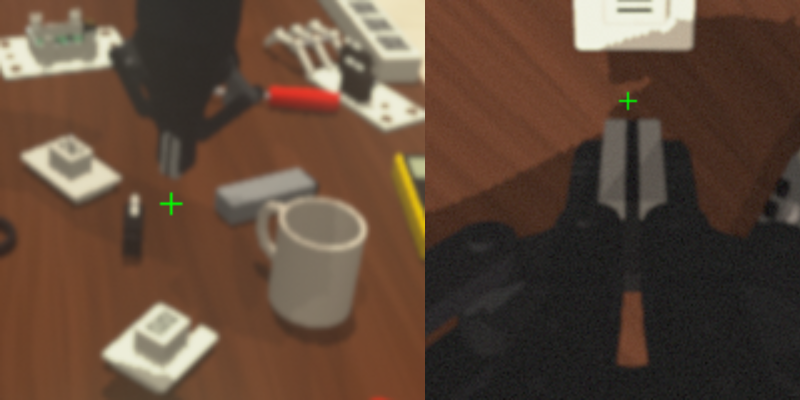

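Run:
```python
from h import *
s=manip.observe();tcp=np.array(s["tcp_pos"]);print(tcp)
a=camera("wrist");b=camera("side");t=camera("top")
M=lambda c:P(c)[0]@np.c_[P(c)[1],P(c)[2]]
X=cv2.triangulatePoints(M(a),M(b),np.array([[258.5],[244.]]),np.array([[300.],[220.8]]))
X=(X[:3]/X[3]).ravel();print(X,X-tcp,proj(a,X),proj(b,X))
tip=[t["pixels"][120:180,370:440]];cv2.imwrite("pics/c5.png",np.hstack([cv2.resize(tip[0],(466,400)),]))
```

```text
[ 0.54115724 -0.36201596  0.17535524]
[ 0.54364062 -0.35841428  0.18578928] [0.00248338 0.00360167 0.01043404] [255.55108736 245.41761077] [300.53454443 220.9864948 ]
```

View pics/c5.png

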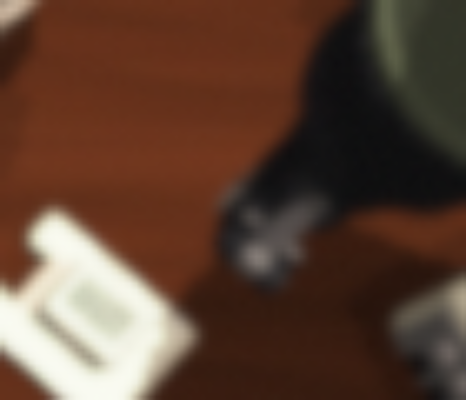

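The fingers passed above the hood, so the tips must be higher than stated. I'll work out where the open tips are in the tool frame from the 85 mm pad gap seen in w2.

Run:
```python
from h import *
from scipy.spatial.transform import Rotation as Ro
s=manip.observe();tcp=np.array(s["tcp_pos"]);Rt=Ro.from_quat(s["ee_rot"]).as_matrix()
c=camera("wrist");K,R,t=P(c);o=Rt.T@(-R.T@t-tcp);print("cam in tool",o,"f",K[0,0])
print("cam axes in tool\n",(Rt.T@R.T).round(3))
g=lambda uv:Rt.T@R.T@np.linalg.inv(K)@[uv[0],uv[1],1]
for a,b in(((167,259),(349,259)),((163,258),(353,258)),):
    d1,d2=g(a),g(b);k=.0854/(d2-d1)[1] if abs((d2-d1)[1])>.1 else 0;k=abs(k);print("open tips",o+k*d1,o+k*d2)
d=g((258.5,244))
for z in(-.02,-.01,0,.011,): print("shut tip if z",z,o+d*(z-o[2])/d[2])
t=camera("top")
q=lambda v:proj(t,tcp+Rt@np.array(v))
for v in((0,0,.011),(0,0,-.01),(-.012,0,.011),(-.012,0,0)):print(v,q(v).round(1),"side",proj(camera("side"),tcp+Rt@np.array(v)).round(1))
```

```text
cam in tool [ 0.08588546  0.00073233 -0.16196138] f 317.97518281823756
cam axes in tool
 [[ 0.001 -0.945 -0.327]
 [ 1.     0.     0.   ]
 [-0.    -0.327  0.945]]
open tips [ 0.00820849 -0.04196128 -0.03094492] [ 0.00825526  0.04343872 -0.03096979]
open tips [ 0.01190284 -0.04196174 -0.03631378] [ 0.01194961  0.04343826 -0.03633865]
shut tip if z -0.02 [ 0.01027359  0.00098581 -0.02      ]
shut tip if z -0.01 [ 0.00494736  0.00100367 -0.01      ]
shut tip if z 0 [-0.00037886  0.00102152  0.        ]
shut tip if z 0.011 [-0.00623772  0.00104117  0.011     ]
(0, 0, 0.011) [401.9 153.6] side [298.8 230.9]
(0, 0, -0.01) [405.3 151.5] side [299.6 222.1]
(-0.012, 0, 0.011) [405.5 156.6] side [295.4 233.6]
(-0.012, 0, 0) [407.3 155.6] side [295.7 229. ]
```

The visible pad edge is at tool x = +11 mm. With that, the shut tips come out 15–20 mm behind the TCP, not 11 mm ahead, and that explains the miss. I need to go about 22 mm deeper, to TCP z ≈ 0.004.

Request:
move_arm:
  targets: "85 0 0 0 0;85 0 0 0 0;85 0 0 0.5 0;85 0 0 0.8 0;85 0 0 0.8 0;85 0 0 0.6 0;85 0 0 0.35 0;85 0 0 0.2 0;85 0 0 0.2 0;0 0 0 0 0;0 0 0 0 0;0 0 0 0 0;0 0 0 0 0;0 0 0 0 0;0 0 0 0 0;0 0 0 0 0"
  squeeze: 80

```text
time: 7.25
tcp_pos: [0.5419, -0.3625, 0.0045]
ee_rot: [0.913, 0.408, 0.0, 0.001]
ft_force: [-1.8, 0.5, 8.4]
width: 0.348
```

Run:
```python
from h import *
s=manip.observe();print(s["time"],s["tcp_pos"],s["ee_rot"],s["ft_force"],s["width"]*85.4)
c=camera("wrist");d=camera("side")
cv2.imwrite("pics/c6.png",np.hstack([cv2.resize(c["pixels"],(533,400))[:,:500],cv2.resize(d["pixels"][230:330,240:315],(300,400))]))
```

```text
7.25 [ 0.5418907  -0.36250517  0.00451233] [9.12994872e-01 4.07970190e-01 4.60469234e-04 6.89271922e-04] [-1.76947583  0.53720074  8.36205726] 29.691826942139606
```

View pics/c6.png

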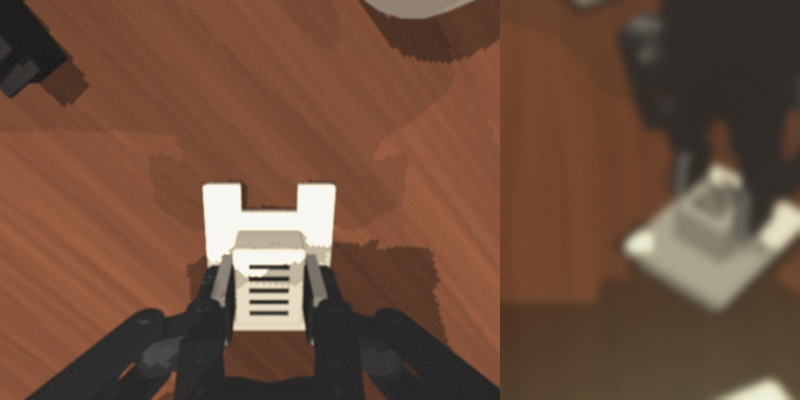

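The hood is gripped at 30 mm. Lifting, carrying over the box, then turning about −35° in yaw.

Request:
move_arm:
  targets: "0 0 0 -0.2 0;0 0 0 -0.5 0;0 0 0 -0.7 0;0 0 0 -0.8 0;0 0 0 -0.7 0;0 0 0 0 0;0 0.5 -0.56 0 0;0 0.6 -0.68 0 0;0 0.6 -0.68 0 0;0 0.6 -0.68 0 0;0 0.6 -0.68 0 0;0 0.6 -0.68 0 0;0 0.6 -0.68 0 0;0 0.6 -0.68 0 0;0 0.6 -0.68 0 0;0 0.6 -0.68 0 0;0 0.6 -0.68 0 0;0 0.6 -0.68 0 0;0 0.4 -0.5 0 0;0 0 0 0 0"
  squeeze: 80

```text
time: 9.35
tcp_pos: [0.472, 0.2068, 0.1486]
ee_rot: [0.912, 0.411, 0.001, -0.001]
ft_force: [0.4, -1.2, 0.9]
width: 0.355
```

Request:
move_arm:
  targets: "0 0 0 0 0.8;0 0 0 0 1;0 0 0 0 1;0 0 0 0 1;0 0 0 0 1;0 0 0 0 0.8;0 0 0 0 0;0 0 0 0 0"

```text
time: 10.15
tcp_pos: [0.4733, 0.2018, 0.1484]
ee_rot: [0.992, 0.128, 0.0, 0.0]
ft_force: [-0.1, -1.1, 0.7]
width: 0.351
```

```bash
python3 - <<'E'
from h import *
s=manip.observe();print(s["time"],s["tcp_pos"],s["ee_rot"],s["ft_force"],s["width"]*85.4,s["q"])
z=s["tcp_pos"][2]-.0045
for n in("wrist","top"):
    c=camera(n);im=c["pixels"].copy();K=0
    for nm,parts,x0 in(("cover",cover(z),(*s["tcp_pos"][:2],.23)),("control_box",BOX,(.472,.205,.23))):
        m=mask(c,nm,(x0[0],x0[1],z if nm=="cover" else .02),120)
        if m is None: print(n,nm,None);continue
        if nm=="cover": x,f=fit([(c,m)],parts,x0);print(n,nm,m.sum(),x.round(4),np.degrees(x[2]).round(1),round(f,3))
        cv2.drawContours(im,cv2.findContours(m.astype(np.uint8),0,1)[0],-1,(0,255,0),1)
        r=(render(c,parts,x if nm=="cover" else x0)>.5).astype(np.uint8)
        cv2.drawContours(im,cv2.findContours(r,0,1)[0],-1,(0,0,255),1)
    cv2.imwrite(f"pics/{n}7.png",im)
E
cp pics/wrist7.png pics/c7.png
```

```text
10.15 [0.47328706 0.20179307 0.1484413 ] [9.91777196e-01 1.27976506e-01 5.60279857e-05 6.13279203e-05] [-0.08467611 -1.13026457  0.70966475] 29.968316911205104 [-0.41077688  0.43560653 -0.14059558  1.94672462  0.0857294   0.76482689
 -1.91445501]
wrist cover 12114 [0.4729 0.2016 0.2529] 14.5 0.305
top cover None
top control_box None
```

View pics/c7.png

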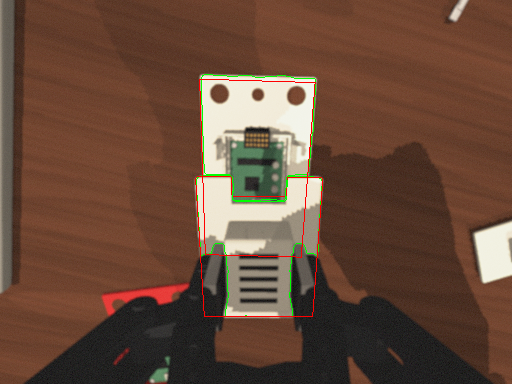

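The notched cover is held level with its notch at (260,190) pointing at the socket bank at (257,137). The box plate is at columns 201–316 with its far edge at row 76. I'll refine the box and cover poses using only the unoccluded rows.

```bash
cat >> h.py <<'E'
def fit2(c,m,parts,x0,r0,r1):
    b=lambda a:cv2.GaussianBlur(a.astype(np.float32),(0,0),1.5)[r0:r1]
    M=b(m)
    f=lambda u:np.abs(b(render(c,parts,np.array(x0)+np.array(u)*[.001,.001,.01]))-M).sum()/M.sum()
    r=min((minimize(f,[0,0,0],method="Nelder-Mead",options=dict(initial_simplex=np.array(S)*k,xatol=.02,fatol=1e-5)) for k in(1,-.7) for S in[[[-6,-6,-6],[8,0,0],[0,8,0],[0,0,12]]]),key=lambda r:r.fun)
    return (np.array(x0)+r.x*[.001,.001,.01]).round(4),round(r.fun,4)
E
python3 - <<'E'
from h import *
s=manip.observe();z=s["tcp_pos"][2]-.0045
print(s["tcp_pos"],np.degrees(2*np.arctan2(s["ee_rot"][1],s["ee_rot"][0])))
c=camera("wrist")
mb=mask(c,"control_box",(.472,.205,.02),150);mc=mask(c,"cover",(*s["tcp_pos"][:2],z),150)
for r1 in(165,172):print("box",fit2(c,mb,BOX,(.472,.205,.23),40,r1))
for r0,r1 in((165,235),(150,240)):print("cov",fit2(c,mc,cover(z),(.473,.2018,.2529),r0,r1))
for r in finder.recognise(c,"box_socket_top")[:2]:print("socket",r["p"],r["position"],ray(c,r["position"],.044))
for r in finder.recognise(c,"cover_notch")[:2]:print("notch",r["p"],r["position"],ray(c,r["position"],z+.012))
# white plate contrast check of box by colour
for n in("top","side"):
    d=camera(n);m=mask(d,"control_box",(.472,.205,.02),30)
    print(n,None if m is None else m.sum())
E
```

```text
[0.47330664 0.20196452 0.1483105 ] 14.593255827326127
box (array([0.4765, 0.2042, 0.2407]), np.float64(0.0095))
box (array([0.4765, 0.2042, 0.2407]), np.float64(0.0094))
cov (array([0.4731, 0.2022, 0.2401]), np.float64(0.0666))
cov (array([0.4732, 0.2022, 0.2398]), np.float64(0.0607))
socket 0.88 [260.2, 131.1] [0.52121647 0.21279689 0.044     ]
socket 0.64 [155.4, 292.1] [0.34199358 0.27312922 0.044     ]
notch 0.76 [259.8, 235.2] [0.48235767 0.20350706 0.1558105 ]
notch 0.39 [255.8, 129.3] [0.53635934 0.21968218 0.1558105 ]
top None
side 952
```

Request:
move_arm:
  targets: "0 0.08 -0.02 0.4 0;0 0 0 0.6 0;0 0 0 0.46 0;0 0 0 0 0;0 0 0 0 0"

```text
time: 11.4
tcp_pos: [0.477, 0.2042, 0.0757]
ee_rot: [0.992, 0.127, -0.0, 0.0]
ft_force: [0.4, -0.4, -0.1]
width: 0.348
```

Run:
```python
from h import *
s=manip.observe();z=s["tcp_pos"][2]-.0045
print(s["time"],s["tcp_pos"],np.degrees(2*np.arctan2(s["ee_rot"][1],s["ee_rot"][0])),s["ft_force"])
c=camera("wrist")
mb=mask(c,"control_box",(.4765,.2042,.02),150);mc=mask(c,"cover",(*s["tcp_pos"][:2],z),150)
cv=(s["tcp_pos"][0],s["tcp_pos"][1],.24)
top=int(proj(c,T([(.042,0,z+.014)],cv)[0])[1]);print("row",top)
B,fb=fit2(c,mb,BOX,(.4765,.2042,.2407),20,top-6);print("box",B,fb)
C,fc=fit2(c,mc,cover(z),cv,top-10,top+60);print("cov",C,fc)
im=c["pixels"].copy()
for m,p,x in((mb,BOX,B),(mc,cover(z),C)):
    cv2.drawContours(im,cv2.findContours((render(c,p,x)>.5).astype(np.uint8),0,1)[0],-1,(0,0,255),1)
    cv2.drawContours(im,cv2.findContours(m.astype(np.uint8),0,1)[0],-1,(0,255,0),1)
d=camera("side")
cv2.imwrite("pics/c8.png",np.hstack([im,cv2.resize(d["pixels"][120:216,216:288],(288,384))]))
```

```text
11.4 [0.47695907 0.20415939 0.07570399] 14.565843061157217 [ 0.43189679 -0.43577179 -0.13451972]
row 177Traceback (most recent call last):
  File "<stdin>", line 8, in <module>
  File "h.py", line 38, in fit2
    M=b(m)
  File "h.py", line 37, in <lambda>
    b=lambda a:cv2.GaussianBlur(a.astype(np.float32),(0,0),1.5)[r0:r1]
                                ^^^^^^^^
AttributeError: 'NoneType' object has no attribute 'astype'
```

Run:
```python
from h import *
s=manip.observe();z=s["tcp_pos"][2]-.0045
c=camera("wrist")
for k in("control_box","box_socket_top","cover","cover_notch"):
    print(k,[(round(r["p"],2),np.round(r["position"]),int(r["pixels"].sum())) for r in finder.cut_out(c,k)[:3]])
B=(.4765,.2042,.2407);cv=(s["tcp_pos"][0]-.0002,s["tcp_pos"][1]+.0003,.24)
mc=mask(c,"cover",(*cv[:2],z),150)
if mc is not None: cv,f=fit2(c,mc,cover(z),cv,167,237);print(cv,f)
im=cv2.resize(c["pixels"],(1024,768),interpolation=cv2.INTER_CUBIC)
for p,x,col in((BOX[:1],B,(0,0,255)),(BOX[2:],B,(255,0,0)),(cover(z),cv,(0,200,0))):
    r=cv2.resize(render(c,p,x),(1024,768));cv2.drawContours(im,cv2.findContours((r>.5).astype(np.uint8),0,1)[0],-1,col,1)
d=camera("side")
cv2.imwrite("pics/c8.png",np.hstack([im[20:520,300:760],cv2.resize(d["pixels"][125:225,215:283],(340,500))]))
```

```text
control_box [(0.85, array([162., 373.]), 362), (0.59, array([257., 135.]), 15992)]
box_socket_top [(0.71, array([260., 133.]), 16005), (0.67, array([160., 371.]), 371)]
cover [(0.81, array([256., 236.]), 12222)]
cover_notch [(0.97, array([259., 236.]), 12120)]
[0.4774 0.2039 0.2576] 0.0589
```

View pics/c8.png

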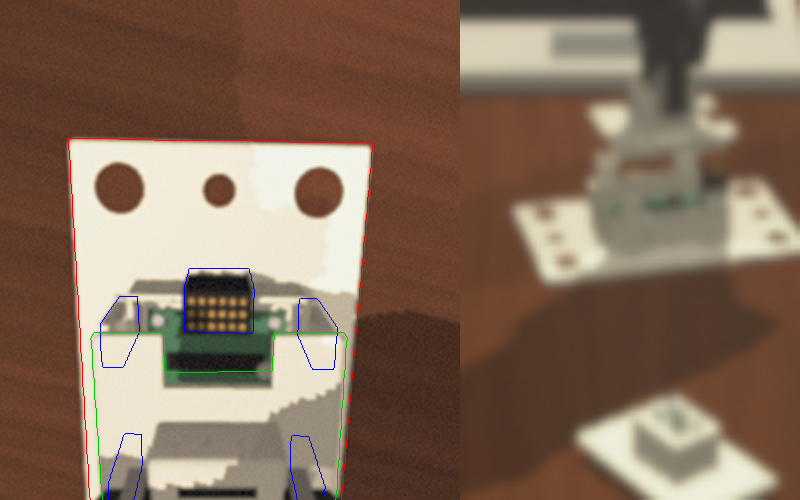

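The box outline matches at the plate edge (69–371, row 140) and the socket bank (220,300). The cover is level above it. The drawn notch root is higher than the real one because my skirt model is too long there, so I'll refit the cover without it.

Run:
```python
from h import *
s=manip.observe();z=s["tcp_pos"][2]-.0045
c=camera("wrist");mb=[r["pixels"] for r in finder.cut_out(c,"control_box") if r["pixels"].sum()>9000]
print(s["tcp_pos"],s["time"])
if mb: print("box",fit2(c,mb[0],BOX,(.4765,.2042,.2407),40,165))
cv=(s["tcp_pos"][0],s["tcp_pos"][1],.25);mc=mask(c,"cover",(*cv[:2],z),150)
q=cover(z);q=q[:3]+q[4:]
for dz in(-.003,0,.003):
  for r in((167,237),(172,215)):print(dz,r,fit2(c,mc,[a+[0,0,dz] for a in q],cv,*r))
```

```text
[0.47702777 0.20407756 0.0755386 ] 11.9
box (array([0.476 , 0.2045, 0.2327]), np.float64(0.0103))
-0.003 (167, 237) (array([0.4764, 0.2044, 0.2341]), np.float64(0.0366))
-0.003 (172, 215) (array([0.4763, 0.2046, 0.2351]), np.float64(0.0409))
0 (167, 237) (array([0.4772, 0.2046, 0.2347]), np.float64(0.0271))
0 (172, 215) (array([0.4772, 0.2049, 0.2318]), np.float64(0.0346))
0.003 (167, 237) (array([0.4781, 0.2047, 0.2368]), np.float64(0.0429))
0.003 (172, 215) (array([0.4782, 0.2049, 0.2319]), np.float64(0.0649))
```

Request:
move_arm:
  targets: "0 -0.02 0 0.3 0;0 0 0 0.3 0;0 0 0 0.1 0;0 0 0 0.04 0;0 0 0 0.02 0;0 0 0 0.02 0;0 0 0 0 0"
  squeeze: 110

```text
time: 12.75
tcp_pos: [0.4762, 0.2041, 0.0367]
ee_rot: [0.992, 0.127, 0.0, -0.0]
ft_force: [0.5, 1.9, -0.3]
width: 0.337
```

Nothing has touched yet. Pressing in 1 mm steps.

Request:
move_arm:
  targets: "0 0 0 0.02 0;0 0 0 0.02 0;0 0 0 0.02 0;0 0 0 0 0"

```text
time: 13.15
tcp_pos: [0.4762, 0.2043, 0.0335]
ee_rot: [0.992, 0.127, 0.0, -0.0]
ft_force: [0.4, 3.6, 3.5]
width: 0.339
```

Request:
move_arm:
  targets: "0 0 0 0.02 0;0 0 0 0.02 0;0 0 0 0 0"

```text
time: 13.45
tcp_pos: [0.4764, 0.2042, 0.0315]
ee_rot: [0.992, 0.127, 0.001, -0.0]
ft_force: [0.1, 3.5, 4.2]
width: 0.344
```

Request:
move_arm:
  targets: "0 0 0 0.02 0;0 0 0 0.02 0;0 0 0 0 0"

```text
time: 13.75
tcp_pos: [0.4757, 0.2037, 0.0288]
ee_rot: [0.992, 0.127, -0.0, 0.0]
ft_force: [1.9, 2.7, -8.1]
width: 0.341
```

The force rose and then dropped suddenly, which is the snap. Continuing down to the rim.

Request:
move_arm:
  targets: "0 0 0 0.02 0;0 0 0 0.02 0;0 0 0 0 0"

```text
time: 14.05
tcp_pos: [0.4758, 0.2038, 0.0272]
ee_rot: [0.992, 0.127, -0.0, 0.0]
ft_force: [-1.5, 2.8, 0.2]
width: 0.342
```

Request:
move_arm:
  targets: "0 0 0 0.02 0;0 0 0 0.02 0;0 0 0 0 0"

```text
time: 14.35
tcp_pos: [0.4759, 0.2039, 0.0263]
ee_rot: [0.992, 0.127, 0.0, -0.0]
ft_force: [-9.0, 0.4, 27.2]
width: 0.342
```

Request:
move_arm:
  targets: "0 0 0 0 0;0 0 0 0 0;0 0 0 0 0;0 0 0 0 0;0 0 0 0 0"

```text
time: 14.85
tcp_pos: [0.476, 0.204, 0.0263]
ee_rot: [0.992, 0.127, 0.0, -0.0]
ft_force: [-8.0, 0.5, 27.4]
width: 0.344
```

Run:
```python
from h import *
s=manip.observe();print(s["time"],s["tcp_pos"],s["ee_rot"],s["ft_force"],s["ft_torque"],s["width"])
z=.022;B=(.4762,.2044,.236)
c=camera("wrist");q=cover(z);q=q[:3]+q[4:]
mc=mask(c,"cover",(*B[:2],z),150)
if mc is not None:
  for dz in(-.003,-.0015,0,.0015,.003):print(dz,fit2(c,mc,[a+[0,0,dz] for a in q],B,150,237))
im=cv2.resize(c["pixels"],(1024,768),interpolation=cv2.INTER_CUBIC)
for p,col in((BOX[:1],(0,0,255)),(BOX[2:],(255,0,0)),(q,(0,200,0))):
    r=cv2.resize(render(c,p,B),(1024,768));cv2.drawContours(im,cv2.findContours((r>.5).astype(np.uint8),0,1)[0],-1,col,1)
d=camera("side")
cv2.imwrite("pics/c9.png",np.hstack([im[60:560,300:760],cv2.resize(d["pixels"][125:225,215:283],(340,500))]))
```

```text
14.85 [0.47596688 0.203972   0.02628531] [ 9.91942323e-01  1.26690048e-01  2.29227534e-04 -8.63830826e-05] [-7.98878201  0.49360964 27.35010339] [ 0.01664728  1.81597639 -0.18816227] 0.34375513234868194
-0.003 (array([0.475 , 0.2037, 0.243 ]), np.float64(0.0492))
-0.0015 (array([0.4753, 0.2038, 0.2454]), np.float64(0.0493))
0 (array([0.4758, 0.2042, 0.2407]), np.float64(0.0553))
0.0015 (array([0.4762, 0.2041, 0.2438]), np.float64(0.0664))
0.003 (array([0.4767, 0.2043, 0.2417]), np.float64(0.0789))
```

View pics/c9.png

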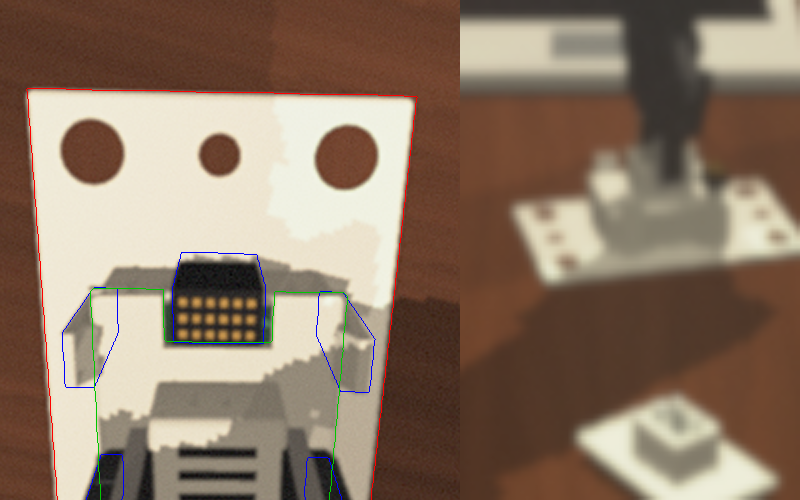

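The cover lies under the clips, the socket bank (220,320) sits in the notch, and the force is a steady 27 N at the predicted height. Handing in.

```bash
python3 -c "
from workcell import manip
print(manip.job_done());s=manip.observe();print(s['time'],s['tcp_pos'],s['ft_force'])"
```

```text
the job is handed in; nothing more can be done
None
the job is handed in; nothing more can be done
```

The notched cover is snapped onto the white control box, with the notch round the socket bank. I handed the job in at about 15 s of the 43 s, with the gripper still pressing it down.

**What I did:** I gripped the hood across its 32 mm, lifted the cover, carried it over the box and turned it about −34° in yaw. I then pressed it down in 1 mm steps. The force rose, dropped suddenly at the snap, and rose again to 27 N on the rim.

**Last checks:**
- **Height and push:** the tool stopped at z = 0.0263 m, against 0.0265 m expected for fully home, with a steady downward push of 27 N.
- **Position:** the wrist picture puts the cover within about 1 mm and 0.5° of the box, with the socket bank inside the notch. I saw no other object moved in the pictures I viewed, but I did not measure them.

**What failed or disagreed:**
- **Missed grasp:** the first grasp closed empty above the hood without moving the cover. In the images the shut fingertips stand roughly 15–20 mm behind the TCP, not 11 mm ahead as stated, so I went about 22 mm deeper the second time.
- **Camera offset:** the top camera disagreed with the wrist camera by about 5 mm in x, and I relied on the wrist.
- **Sideways load:** about 8 N sideways (along −x) and a 1.8 N m moment remained while pressing.
- **Not checked:** the final camera fit cannot confirm the 1.2 mm height limit by itself. I also did not measure the cover's tilt directly.

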